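# Load the parts polisher and hold its run lever

### The arm

A 7-joint arm with a two-finger parallel gripper is mounted at the origin on the work surface. World frame = base frame: x ahead of the robot, y to its left, z up, the work surface at z = 0. Lengths are in m, angles in rad, forces in N, time in s.
With the tool pointing down it reaches from about 0.425 to 0.95 m from the base axis. Payload 4.7 kg.
Tool frame: the origin (TCP) lies between the finger pads; the fingertips stand 25 mm ahead of it and the grasp point (between the pads) lies 6 mm ahead of it; z points along the fingers, y is the line along which they close (so a half turn about z gives the same grasp; the last joint's range is limited). The gripper opens to 85 mm and grips with 20 to 120 N. Pads are 22 mm wide; open, the fingers measure 114 mm over their backs; the gripper's body (76 mm by 85 mm) begins 54 mm behind the grasp point. The pads swing forward as they close: fully open they stand 13 mm farther back than shut.
Start: joints at [-1.368, 0.469, -0.049, 1.532, 0.024, 1.141, -0.082], TCP at [0.155, 0.657, 0.219] pointing down, gripper open.
Joint ranges: [-2.59, 2.59], [-0.33, 1.99], [-1.39, 1.29], [0.1, 2.45], [-1.04, 4.18], [0.21, 1.99], [-2.66, 2.66]. Speed limits (rad/s): [2.57, 2.57, 3.14, 3.14, 3.14, 3.14, 3.14].

### API

Orientations are given as a 3x3 rotation matrix whose columns are the frame's x, y, z axes.
In Python, from rig import * gives the robot as it stands. Calls block until the motion is done:
- movep(position, orientation): joint-space move of the TCP to a pose.
- move_l(position, attitude=None, feed=0.15, until_force=None): straight line of the TCP; attitude=None keeps the orientation; feed is the mean speed in m/s. With until_force (N) it stops when the force on the tool has changed by that much, and returns True; else False.
- move_joints(angles): joint-space move.
- command_gripper(opening, newtons=None): finger opening in m; newtons is the grip in N (None keeps the last); returns when the fingers have stopped.
- sleep(seconds).
- inverse_kinematics(position, orientation): joint angles nearest the present ones, or None.
- sense(): the state.
- camera(name): name is "scene" or "top" or "wrist"; returns (picture, depth): 384x512x3 uint8, red, green, blue; 384x512 float32, m along the optical axis (not along the pixel's ray), 0 where there is no reading.
- camera_params(name): a dict with "K" (3x3 intrinsics, pixels), "dist" ([k1, k2, p1, p2, k3] as OpenCV has them; the pictures are not rectified), "position" and "rotation" of the camera in the world; the wrist camera has in their place "tool_from_camera" (4x4, takes a point from camera to tool coordinates, whose origin is the TCP and whose axes are the flange's). Camera axes: x right, y down, z forward; pixel columns grow to the right and rows downward; lengths in m; the calibration is good to about 2 mm. A picture is of the moment at which its call begins: read the wrist's pose just before it. camera_params takes no time and is no camera call.
A pose or a line that the arm cannot do raises Unreachable and nothing moves.
- finish_job(): hands the job in; it is judged then, once.
The state is a dict: "time_s": time; "joint_pos": joint angles; "qd": joint speeds; "joint_efforts": joint torques, N m; "position": TCP position; "tcp_rot": TCP orientation; "wrist_force": force on the tool from outside, world axes, zero at the start; "ft_torque": the same for the moment, N m; "finger_gap": finger opening in m; "gripper_force": force on a finger pad.
Only numpy, scipy, OpenCV 4.12 (cv2) and the standard library are available. Lean on these libraries where they do the work, as an engineer would, in place of code of your own. Each camera call takes 0.05 s, during which the arm holds its last target. There are 200 camera calls.

### The job

Pour all six brass knobs from the blue cup into the yellow bowl of the parts polisher, and stand the empty cup upright on the bench again. Then push the red pad of the sprung run lever down with the gripper until the lever is level, pointing at the green band (not on to its lower stop), and keep it there: the job finishes with you still holding the lever level. Leave the other things on the bench where they are.

Things in the scene. Friction and masses are not known exactly. Their poses are not given: they have to be found in the camera images.
- polisher: Vibrating parts polisher, fixed to the bench: round green motor base (190 mm across, up to 62 mm high) carrying a yellow open round bowl, 210 mm across outside. Origin: centre of its underside, on the bench; z up; round, so its yaw does not matter.
- bowl_floor (a point): Centre of the yellow bowl's inner floor, 78 mm above the bench. The inside is about 130 mm across at the floor, widening to 200 mm from 30 mm above it to the rim.
- bowl_rim (a point): Centre of the yellow bowl's mouth, 140 mm above the bench, opening 200 mm across.
- cup: Loose blue plastic cup standing upright on the bench, round, 70 mm high, 58 mm across outside at the foot, 68 mm at the rim, wall 3 mm, floor 5 mm, 100 to 160 g empty. Origin: centre of its underside; z along its axis towards the mouth. The six brass knobs start inside and fill about half of it. They come out once it is tilted by about 100 to 120 degrees.
- station: Hold-to-run station, fixed: grey box 90 mm wide, 55 mm high, from x = -10 to 100 mm in its frame; two dark cheeks carry the lever's pivot at (40, 0, 85) mm. Origin: on the bench; the lever points along -x, roughly towards the robot; z up. The lever counts as part of it.
- band (a point): Middle of the green band, 85 mm above the bench: it marks the level lever. It is on a white upright plate beside the lever, 50 mm long, 4 mm thick, at y = +30 mm and x = -25 to 25 mm of the station's frame, from 43 to 127 mm above the bench; a red band lies below the green one.
- lever (a joint): Sprung run lever of the station, hinge angle in rad: 0 = released, lever leaning up by 0.35 rad; 0.35 = lever level, pointing at the green band, machine runs; 0.70 = lower stop, machine cuts out. A spring always returns it to 0; pushing down on the pad takes about 3 N to start, 6 N at level, 9 N at the lower stop.
- lever_pad (a point): Centre of the top face of the lever's round red pad, 34 mm across, 16 mm thick, 110 mm from the pivot (over x = -70 mm in the station's frame when level). Its top is about 130 mm above the bench when released and 93 mm when the lever is level. The space above and in front of it is free.
- knob0: One of six identical brass drawer knobs, 25 g: a 17 mm ball with an 8 mm wide stub, 22 mm high in all; starts in the blue cup. Origin: on the ball's surface, on the far side from the stub; z towards the stub.
- knob1: One of six identical brass drawer knobs, 25 g: a 17 mm ball with an 8 mm wide stub, 22 mm high in all; starts in the blue cup. Origin: on the ball's surface, on the far side from the stub; z towards the stub.
- knob2: One of six identical brass drawer knobs, 25 g: a 17 mm ball with an 8 mm wide stub, 22 mm high in all; starts in the blue cup. Origin: on the ball's surface, on the far side from the stub; z towards the stub.
- knob3: One of six identical brass drawer knobs, 25 g: a 17 mm ball with an 8 mm wide stub, 22 mm high in all; starts in the blue cup. Origin: on the ball's surface, on the far side from the stub; z towards the stub.
- knob4: One of six identical brass drawer knobs, 25 g: a 17 mm ball with an 8 mm wide stub, 22 mm high in all; starts in the blue cup. Origin: on the ball's surface, on the far side from the stub; z towards the stub.
- knob5: One of six identical brass drawer knobs, 25 g: a 17 mm ball with an 8 mm wide stub, 22 mm high in all; starts in the blue cup. Origin: on the ball's surface, on the far side from the stub; z towards the stub.
- tape: Roll of cream masking tape lying flat, 84 mm across, 25 mm high. Not part of the job. Origin: under it, on the bench.
- screwdriver: Screwdriver with a red handle lying flat, 200 mm long. Not part of the job. Origin: under it, on the bench.
- glue: Yellow glue bottle, 56 mm across, 150 mm high. Not part of the job. Origin: under it, on the bench.
- offcut: Wooden offcut lying flat, 60 x 140 x 22 mm. Not part of the job. Origin: under it, on the bench.
- tin: Tin with a red label, 70 mm across, 80 mm high. Not part of the job. Origin: under it, on the bench.
- battery: Black and grey tool battery, 75 x 120 x 68 mm. Not part of the job. Origin: under it, on the bench.
There are look-alikes about, which are no part of the job. What is shaped like the cup but orange is not meant.

How it is judged:
On the way, in this order (a step that is already met when the one before it is completed fails the run):
1. all six knobs are in the yellow bowl (horizontal distance between each of knob0, knob1, knob2, knob3, knob4, knob5 and bowl_floor below 0.1 m and height (world z) of knob0 between 0.07 and 0.135 m and height (world z) of knob1 between 0.07 and 0.135 m and height (world z) of knob2 between 0.07 and 0.135 m and height (world z) of knob3 between 0.07 and 0.135 m and height (world z) of knob4 between 0.07 and 0.135 m and height (world z) of knob5 between 0.07 and 0.135 m), for 0.2 s.
2. the cup stands upright on the bench, let go (angle between cup's own z axis and vertical below 0.1 rad and height (world z) of cup between -0.005 and 0.006 m and contact force between the fingers and cup below 0.05 N and linear speed of cup below 0.02 m/s), for 0.2 s.
3. the lever is held about level by the gripper (value of joint lever between 0.22 and 0.48 rad and contact force between the fingers and station above 1.5 N), for 0.5 s.
At the end, for the whole second after the job is handed in: All six knobs lie in the yellow bowl; the empty cup stands upright on the bench (within 0.1 rad), untouched; the gripper's fingers press the lever with more than 1.5 N and keep it between 0.22 and 0.48 rad (level is 0.35, about 14 mm either way at the pad) (all of step 1 and all of step 2 and all of step 3); the arm keeps its last pose, push and grip.
It fails at once if another thing on the bench was pushed away or knocked over (moved more than 30 mm or tipped) (distance of any of tape, screwdriver, glue, offcut, tin, battery from where it was at the start of the episode above 0.03 m or angle between any of tape, glue, offcut, tin, battery's own z axis and vertical above 0.6 rad).
It also fails if it takes over 69 s, if anything falls off the work surface, if the arm or the gripper's body presses on something with over 40 N, if the wrist force passes 120 N, or if a joint passes its speed limit or range.

## Working session

There is one attempt and no reset: what is moved stays moved. The work goes in short steps, each a Python script; the robot and the scene stay as the last script left them, time stands still between calls to the robot, and variables do not carry over. Pictures are saved under pics/ and viewed, at most 10 in all, crops included, and the job is handed in when it is done.

```bash
mkdir -p pics; ls; python3 - <<'E'
from rig import *
import cv2,numpy as np
for n in ("scene","top"):
    p,d=camera(n); cv2.imwrite(f"pics/{n}0.png",p[:,:,::-1]); np.savez(f"{n}0.npz",p=p,d=d)
    c=camera_params(n); print(n,{k:np.round(v,4).tolist() for k,v in c.items()})
print(camera_params("wrist")); print(sense())
a=cv2.imread("pics/top0.png");cv2.imwrite("pics/top0b.png",cv2.resize(a,(800,600)))
a=cv2.imread("pics/scene0.png");cv2.imwrite("pics/scene0b.png",cv2.resize(a,(800,600)))
E
```

```text
pics
scene {'K': [[389.7662, 0.0, 257.1883], [0.0, 389.7662, 197.4372], [0.0, 0.0, 1.0]], 'dist': [0.0335, 0.0, 0.0, 0.0, 0.0], 'position': [1.2186, 0.2607, 0.9549], 'rotation': [[-0.3222, 0.7574, -0.5679], [0.9467, 0.2603, -0.1899], [0.004, -0.5988, -0.8009]]}
top {'K': [[369.8568, 0.0, 261.6921], [0.0, 369.8568, 189.5036], [0.0, 0.0, 1.0]], 'dist': [0.007, 0.0, 0.0, 0.0, 0.0], 'position': [0.462, 0.0674, 1.1927], 'rotation': [[0.0269, -0.9925, 0.1194], [-0.9996, -0.0279, -0.0064], [0.0097, -0.1192, -0.9928]]}
{'K': array([[265.19300831,   0.        , 255.52079886],
       [  0.        , 265.19300831, 190.37527737],
       [  0.        ,   0.        ,   1.        ]]), 'dist': array([-0.0469221,  0.       ,  0.       ,  0.       ,  0.       ]), 'tool_from_camera': array([[-3.32112577e-04, -9.65722985e-01, -2.59574664e-01,
         6.38133870e-02],
       [ 9.99999881e-01, -2.28212886e-04, -4.30404519e-04,
         4.46519665e-04],
       [ 3.56413254e-04, -2.59574776e-01,  9.65722946e-01,
        -1.55421916e-01],
       [ 0.00000000e+00,  0.00000000e+00,  0.00000000e+00,
         1.
[... 173 characters left out ...]
7908e-04, -1.05949182e-03, -9.04021513e-04, -2.29433677e-03,
        1.22969824e-04, -6.71725758e-05, -1.42578514e-04]), 'joint_efforts': array([ 7.95867927e-04, -5.11514425e+01, -4.69074422e-02, -2.38390231e+01,
        1.07728699e-02,  4.33101231e-03, -9.50958224e-06]), 'position': array([0.15495209, 0.65642123, 0.21827957]), 'tcp_rot': array([[-9.73254109e-01,  2.29731035e-01, -3.00643049e-04],
       [ 2.29731211e-01,  9.73252626e-01, -1.70200394e-03],
       [-9.84014919e-05, -1.72554942e-03, -9.99998506e-01]]), 'wrist_force': array([0.77483032, 0.53955721, 0.26852552]), 'ft_torque': array([-0.00361475,  0.01264007, -0.01137335]), 'gripper_force': 0.0, 'finger_gap': 0.08552538780779678}
```

View pics/top0b.png

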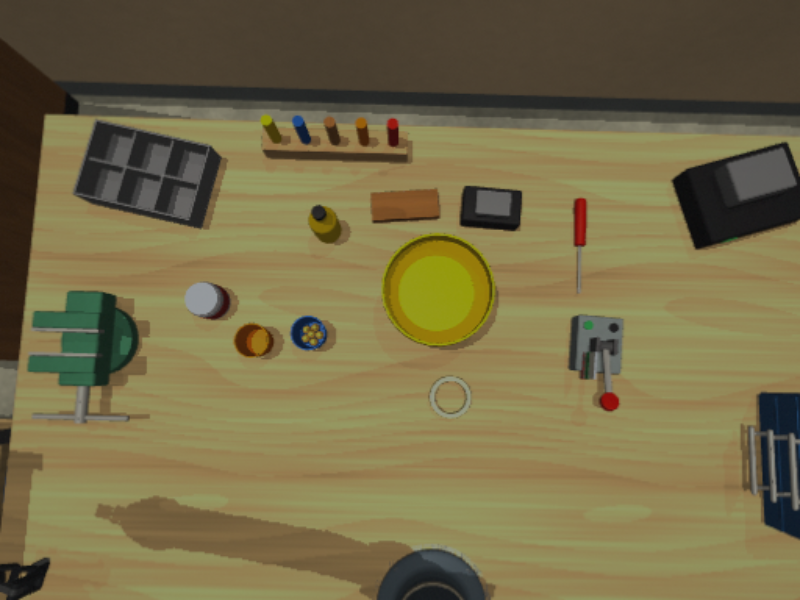

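View pics/scene0b.png

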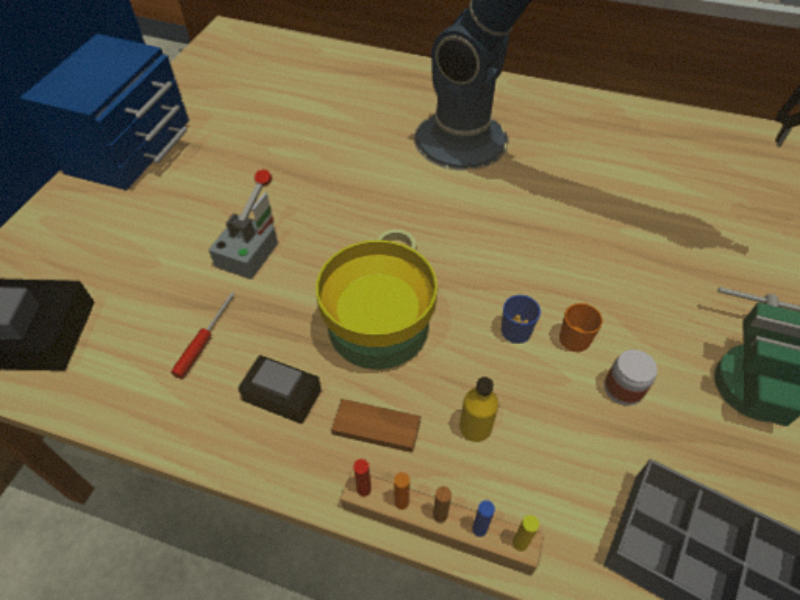

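The top view (800x600 pixels) shows two cups. The blue one at (309,333) has brass knobs in it. The orange one at (254,341) is an empty look-alike. The blue cup fits the description by colour and contents. The bowl is at (437,291), the red pad at (610,401), the tin at (207,300), the glue at (324,224) and the tape at (450,397). Next I'll measure these and confirm the cup in a crop.

```bash
cat > h.py <<'E'
from rig import *
import cv2,numpy as np
def cloud(n,p,d,T=None):
    c=camera_params(n)
    if T is None: R,t=np.array(c["rotation"]),np.array(c["position"])
    else: R,t=T[:3,:3],T[:3,3]
    v,u=np.mgrid[:384,:512]
    uv=np.stack([u,v],-1).reshape(-1,1,2).astype(np.float64)
    n_=cv2.undistortPoints(uv,np.array(c["K"]),np.array(c["dist"])).reshape(384,512,2)
    ray=np.dstack([n_,np.ones((384,512))])@R.T
    return ray*d[...,None]+t, ray, t
def plane(ray,t,z): return t+ray*((z-t[2])/ray[...,2])[...,None]
def circ(P):
    A=np.c_[2*P[:,:2],np.ones(len(P))]; s=np.linalg.lstsq(A,(P[:,:2]**2).sum(1),rcond=None)[0]
    return s[:2],np.sqrt(s[2]+s[0]**2+s[1]**2)
def wristT(s):
    T=np.eye(4);T[:3,:3]=s["tcp_rot"];T[:3,3]=s["position"]
    return T@np.array(camera_params("wrist")["tool_from_camera"])
def masks(p):
    h=cv2.cvtColor(p,cv2.COLOR_RGB2HSV).astype(int);H,S,V=h[...,0],h[...,1],h[...,2]
    return dict(blue=(H>100)&(H<130)&(S>120)&(V>40),red=((H<6)|(H>174))&(S>170)&(V>80),yellow=(H>24)&(H<34)&(S>200)&(V>60),orange=(H>6)&(H<18)&(S>180))
E
python3 - <<'E'
from h import *
boxes={"top":dict(blue=(190,230,180,235),yellow=(140,230,235,325),red=(240,275,375,405))}
for n in ("top","scene"):
    f=np.load(n+"0.npz");p,d=f["p"],f["d"];W,ray,t=cloud(n,p,d);m=masks(p)
    bx=dict(top=dict(blue=(195,230,180,215),yellow=(140,230,235,325),red=(245,270,375,405)),
            scene=dict(blue=(185,222,318,350),yellow=(150,225,195,290),red=(100,125,155,180)))[n]
    for c,(a,b,e,g) in bx.items():
        k=np.zeros_like(m[c]);k[a:b,e:g]=m[c][a:b,e:g]
        P=W[k]; zt=dict(blue=.07,yellow=.14,red=.125)[c]
        print(n,c,k.sum(),"zmax",np.percentile(P[:,2],[50,95]).round(3))
        Q=P[abs(P[:,2]-zt)<(.006 if c!="red" else .03)]
        if c=="red": print("  mean",Q.mean(0).round(4),len(Q), "rayplane",plane(ray,t,.127)[k].mean(0).round(4))
        else:
            cc,r=circ(Q);print("  circ",cc.round(4),round(r,4),len(Q))
    # everything blobs
    if n=="top":
        for nm,(u,v) in dict(orange=(254,341),tin=(205,300),glue=(320,213),tape_l=(432,397),tape_r=(469,397),driver=(580,225),tip=(578,290),batt=(492,205),offc=(405,205)).items():
            print(nm,W[int(v*.64),int(u*.64)].round(3))
        # station box top z~0.055
        k=(abs(W[...,2]-.055)<.005);k[:195]=0;k[245:]=0;k[:,:355]=0;k[:,410:]=0
        r=cv2.minAreaRect(W[k][:,:2].astype(np.float32));print("box",r,k.sum())
        k=(W[...,2]>.07);k[:195]=0;k[275:]=0;k[:,:355]=0;k[:,410:]=0
        print("lever etc",k.sum())
        crop=p[180:245,140:225,::-1];crop2=p[190:275,350:420,::-1]
        cv2.imwrite("pics/crop1.png",np.hstack([cv2.resize(crop,(460,352),interpolation=2),cv2.resize(crop2,(290,352),interpolation=2)]))
E
```

```text
top blue 241 zmax [0.04  0.071]
  circ [0.5211 0.2553] 0.0317 59
top yellow 2717 zmax [0.079 0.14 ]
  circ [0.6046 0.0085] 0.1016 332
top red 104 zmax [0.131 0.136]
  mean [ 0.4086 -0.3082  0.1304] 103 rayplane [ 0.4084 -0.3093  0.127 ]
orange [0.504 0.375 0.007]
tin [0.577 0.454 0.079]
glue [0.738 0.231 0.149]
tape_l [0.401 0.01  0.027]
tape_r [ 0.403 -0.065  0.027]
driver [ 0.761 -0.29   0.024]
tip [ 0.628 -0.285  0.015]
batt [ 0.786 -0.098  0.068]
offc [0.794 0.074 0.021]
box ((0.5089168548583984, -0.3150738477706909), (0.09084425866603851, 0.12192658334970474), 86.54560852050781) 678
lever etc 547
scene blue 41 zmax [0.07  0.073]
  circ [0.5224 0.2561] 0.0318 36
scene yellow 2385 zmax [0.08 0.14]
  circ [0.6064 0.0093] 0.1014 224
scene red 64 zmax [0.13  0.135]
  mean [ 0.4108 -0.3074  0.1302] 64 rayplane [ 0.4076 -0.3096  0.127 ]
```

View pics/crop1.png

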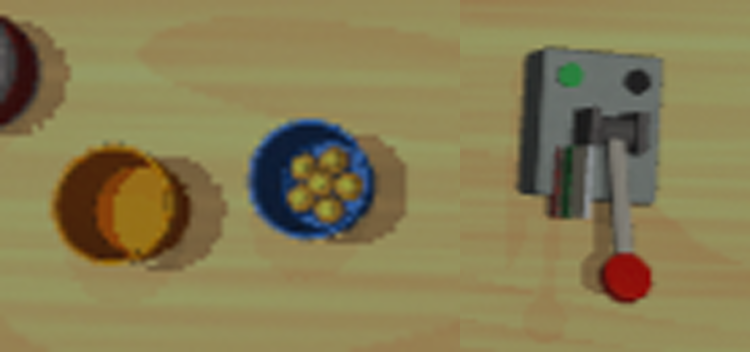

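The crop confirms it: the blue cup holds six brass knobs and the orange cup is empty. The pad and station measurements agree between the two views. Next I'll check which side-grasp and pour poses the arm can reach.

```bash
cat >> h.py <<'E'
CUP=np.array([.522,.2557,0]);BOWL=np.array([.6055,.009,0]);HG=.043
from scipy.spatial.transform import Rotation as Ro
def Rt(psi,p,s,phi=0):
    z=np.array([np.cos(psi)*np.cos(p),np.sin(psi)*np.cos(p),-np.sin(p)]);y=s*np.array([-np.sin(psi),np.cos(psi),0])
    return np.c_[np.cross(y,z),y,z]@Ro.from_euler('z',phi).as_matrix()
E
python3 - <<'E'
from h import *
d2=np.deg2rad
for p in (15,25,35,45,60):
  for dp in (-60,-30,0,30,60):
    for s in (1,-1):
      R=Rt(d2(26+dp),d2(p),s);g=CUP+[0,0,HG]-.006*R[:,2]
      a=inverse_kinematics(g,R);b=inverse_kinematics(g-.1*R[:,2]*[1,1,0]+[0,0,.0],R);c=inverse_kinematics(g+[0,0,.2],R)
      if a is not None: print("G",p,dp,s,np.round(a,2),b is not None,c is not None)
for p in (0,15,30,45):
  for ps in (-60,-30,0,30,60):
    R0=Rt(d2(ps),d2(p),1)
    ok=[]
    for phi in range(-180,181,30):
      R=Rt(d2(ps),d2(p),1,d2(phi))
      a=inverse_kinematics(BOWL+[0,0,.24]-.006*R[:,2],R)
      if a is not None: ok.append((phi,np.round(a,1).tolist()))
    if ok: print("P",p,ps,[o[0] for o in ok],ok[0][1],ok[-1][1])
E
```

```text
G 15 -60 1 [-1.54  1.    0.55  2.12  1.19  0.9  -1.32] True True
G 15 -60 -1 [-0.88  0.91 -0.28  2.08  1.49  1.54  1.72] True True
G 15 -30 1 [-0.45  1.03 -0.68  2.4   2.18  1.87 -1.38] False True
G 15 -30 -1 [-1.    0.89 -0.05  2.43  2.07  1.43  1.42] False True
G 15 30 1 [ 0.88  1.49 -1.21  2.39  3.36  0.53 -0.16] False True
G 15 30 -1 [ 0.76  1.28 -1.02  2.39  3.71  0.66  2.51] False True
G 15 60 1 [ 0.77  1.22 -0.99  2.06 -0.9   0.51 -2.16] True True
G 15 60 -1 [ 0.73  1.17 -0.92  2.06 -1.02  0.57  1.08] True True
G 25 -60 1 [-1.5   0.88  0.56  2.14  1.17  0.77 -1.2 ] True True
G 25 -60 -1 [-0.85  0.8  -0.28  2.11  1.45  1.35  1.82] True True
G 25 -30 1 [-1.01  0.74  0.02  2.44  2.09  1.14 -1.62] False True
G 25 -30 -1 [-0.79  0.75 -0.24  2.43  2.08  1.29  1.64] False True
G 25 30 1 [ 0.79  1.25 -1.2   2.39  3.15  0.51 -0.22] False True
G 25 30 -1 [ 0.68  1.07 -1.01  2.4   3.51  0.58  2.45] False True
G 25 60 1 [ 0.72  1.08 -0.98  2.08 -0.84  0.42 -2.32] True True
G 25 60 -1 [ 0.65  1.   -0.86  2.08 -1.04  0.52  0.99] True True
G 35 -60 1 [-1.43  0.76  0.54  2.15  1.11  0.68 -1.0
[... 3450 characters left out ...]
45 -60 [-180, -150, -120, -90, -60, -30, 0, 30, 60, 90, 120, 150, 180] [-0.3, 0.3, -0.2, 1.9, 1.0, 1.1, 2.6] [-0.3, 0.3, -0.2, 1.9, 1.0, 1.1, 2.6]
P 45 -30 [-150, -120, -90, -60, -30, 0, 30, 60, 90, 120, 150] [-0.4, 0.1, 0.0, 2.2, 1.2, 0.6, 2.3] [-1.4, 0.3, 1.2, 2.2, 0.9, 0.4, -2.6]
P 45 0 [-120, -90, -60, -30, 0, 30, 60, 90, 120, 150] [1.0, 0.2, -1.2, 2.2, 1.5, 0.3, 2.2] [1.0, 0.2, -1.2, 2.2, 1.5, 0.3, -2.5]
P 45 30 [-180, -150, -120, -90, -60, 0, 30, 60, 90, 120, 150, 180] [1.0, 0.3, -1.0, 2.1, -0.9, 0.3, -0.1] [1.0, 0.3, -1.0, 2.1, -0.9, 0.3, -0.1]
P 45 60 [-180, -150, -120, -90, -60, -30, 30, 60, 90, 120, 150, 180] [0.2, 0.3, 0.1, 2.0, -1.0, 1.0, 0.4] [0.2, 0.3, 0.1, 2.0, -1.0, 1.0, 0.4]
```

```bash
cat >> h.py <<'E'
d2=np.deg2rad
PSI,PG=d2(-24),d2(25)
RG=Rt(PSI,PG,-1)
def G(h): return CUP+[0,0,h]-.006*RG[:,2]
A_T=RG.T@np.array([0,0,1.])
def pour(psi,p,phi,zm,xy=BOWL):   # mouth centre at zm over xy
    R=Rt(psi,p,-1,phi);a=R@A_T
    m=np.array([xy[0],xy[1],zm]); return m-(.07-HG)*a-.006*R[:,2],R,np.degrees(np.arccos(a[2])),a
E
python3 - <<'E'
from h import *
command_gripper(.085)
movep(G(HG+.13),RG)
s=sense();print(s["time_s"],s["position"],s["joint_pos"].round(2))
print("grasp",inverse_kinematics(G(HG),RG))
p,d=camera("wrist");cv2.imwrite("pics/w1.png",p[:,:,::-1])
W,ray,t=cloud("wrist",p,d,wristT(s));m=masks(p)["blue"]
P=W[m];Q=P[abs(P[:,2]-.07)<.006];Q=Q[np.hypot(*(Q[:,:2]-CUP[:2]).T)<.05]
print("cup",m.sum(),len(Q),circ(Q) if len(Q)>10 else None)
for psi in (-24,-40,-60):
  for p in (0,10,20):
    for phi in (0,130,150,-130,-150):
      x,R,tl,a=pour(d2(psi),d2(p),d2(phi),.22)
      q=inverse_kinematics(x,R)
      if q is not None: print(psi,p,phi,round(tl),a.round(2),x.round(3),q.round(2))
E
```

```text
2.1917 [0.51709432 0.25862934 0.17575648] [-0.75  0.5  -0.39  2.21  1.5   1.32  2.06]
grasp [-0.79177347  0.78245094 -0.33925174  2.21819144  1.6410797   1.35480998
  1.77162155]
cup 2630 492 (array([0.5236703 , 0.25409135]), np.float64(0.03136561985781255))
-24 0 130 126 [-0.67 -0.46 -0.58] [0.618 0.024 0.236] [ 0.11  0.75 -0.81  2.41  2.3   1.88 -0.25]
-24 10 130 120 [-0.76 -0.42 -0.5 ] [0.62  0.023 0.235] [-0.16  0.48 -0.44  2.4   2.13  1.4  -0.33]
-24 10 150 134 [-0.69 -0.19 -0.7 ] [0.619 0.017 0.24 ] [ 0.27  0.63 -0.96  2.39  2.19  1.63 -0.48]
-24 20 0 5 [-0.08  0.04  1.  ] [0.602 0.01  0.195] [-0.36  0.4  -0.17  2.44  2.09  1.1   1.89]
-24 20 130 114 [-0.83 -0.39 -0.4 ] [0.623 0.022 0.233] [-0.27  0.34 -0.27  2.36  2.02  1.06 -0.22]
-24 20 150 126 [-0.79 -0.14 -0.59] [0.622 0.015 0.238] [-0.23  0.32 -0.29  2.37  2.02  1.05 -0.56]
-24 20 -130 114 [-0.26  0.88 -0.4 ] [ 0.607 -0.012  0.233] [ 0.53  0.58 -1.18  2.39  2.1   1.41 -1.73]
-24 20 -150 126 [-0.42  0.68 -0.59] [ 0.612 -0.007  0.238] [ 0.52  0.57 -1.17  2.37  2.09  1.4  -1.37]
-40 0 0 25 [-0.32  0.27  0.91] [0.61  0.006 0.
[... 2241 characters left out ...]
10 -130 120 [ 0.34  0.8  -0.5 ] [ 0.593 -0.007  0.235] [-1.4   0.93  1.12  2.15  1.    0.73 -1.72]
-60 10 -150 134 [ 0.12  0.71 -0.7 ] [ 0.599 -0.005  0.24 ] [-1.39  0.92  1.12  2.13  0.99  0.74 -1.36]
-60 20 0 5 [-0.04  0.08  1.  ] [0.604 0.012 0.195] [-0.49  0.56 -0.16  2.05  1.35  1.39  2.1 ]
-60 20 130 114 [-0.9   0.17 -0.4 ] [0.627 0.009 0.233] [-0.42  0.53 -0.22  1.99  1.36  1.43 -0.07]
-60 20 150 126 [-0.73  0.35 -0.59] [0.622 0.004 0.238] [-0.39  0.51 -0.25  2.    1.37  1.44 -0.41]
-60 20 -130 114 [ 0.3   0.86 -0.4 ] [ 0.594 -0.009  0.233] [-1.38  0.79  1.12  2.13  0.9   0.69 -1.54]
-60 20 -150 126 [ 0.06  0.8  -0.59] [ 0.601 -0.008  0.238] [-1.37  0.78  1.12  2.11  0.89  0.7  -1.17]
```

View pics/w1.png

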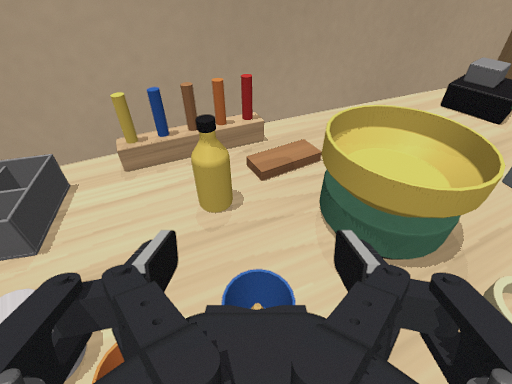

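The wrist view shows the blue cup at (258,300), centred between the open fingers, with the glue and bowl clear of them. Next I'll grasp, lift and check the hold.

```bash
sed -i 's/CUP=np.array(\[.522,.2557,0\])/CUP=np.array([.5235,.2545,0])/' h.py
python3 - <<'E'
from h import *
print(move_l(G(HG),feed=.12,until_force=12))
command_gripper(.05,45)
s=sense();print(s["time_s"],s["position"]-G(HG),s["finger_gap"],s["gripper_force"])
move_l(G(HG+.06),feed=.1)
s=sense();print(s["time_s"],s["finger_gap"],s["gripper_force"],s["wrist_force"])
p,d=camera("scene");cv2.imwrite("pics/s1.png",cv2.resize(p[100:330,200:500,::-1],(750,575)))
E
```

```text
True
3.6417 [-8.19696040e-05 -4.96123739e-04  5.73032527e-03] 0.05391944252244583 44.44350368816174
4.35 0.053440982938610944 45.56003400452255 [ 0.67975965  0.11505168 -2.13723477]
```

View pics/s1.png

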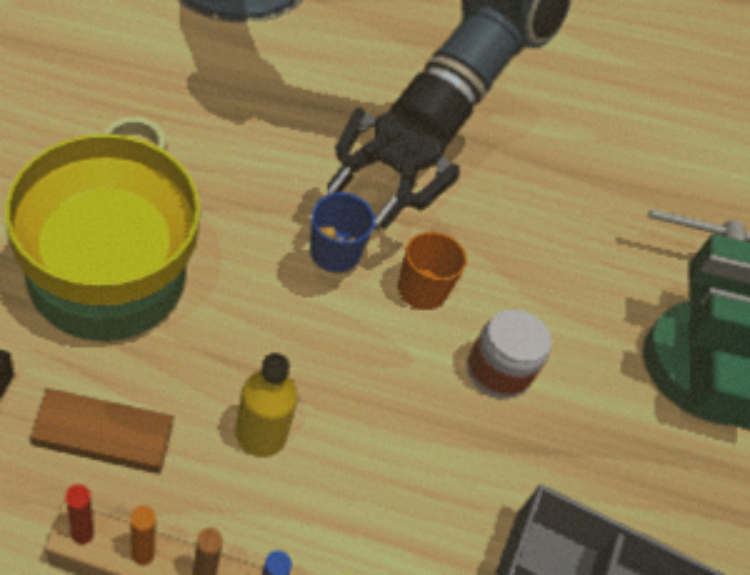

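The scene view shows the cup lifted and upright at (342,232), but the fingertips hold it behind its centre (gap 54 mm). That grip is too shallow for pouring. I'll set the cup down, measure it again and grip deeper.

```bash
python3 - <<'E'
from h import *
h0=sense()["position"][2]
print(move_l(G(HG+.0075),feed=.08)); print(move_l(G(HG+.002),feed=.03,until_force=4))
print(sense()["position"]-G(HG))
command_gripper(.085)
sleep(.3)
for n in ("wrist","scene","top"):
    s=sense();p,d=camera(n)
    W,ray,t=cloud(n,p,d,wristT(s) if n=="wrist" else None);m=masks(p)["blue"]
    P=W[m];Q=P[(abs(P[:,2]-.07)<.007)&(np.hypot(*(P[:,:2]-CUP[:2]).T)<.07)]
    print(n,len(Q),circ(Q) if len(Q)>10 else None)
    if n=="wrist":cv2.imwrite("pics/w2.png",p[:,:,::-1])
print("axis",RG[:,2],sense()["wrist_force"],sense()["time_s"])
E
```

```text
False
True
[ 0.00262348 -0.00187833  0.00852273]
wrist 2862 (array([0.52241141, 0.25472127]), np.float64(0.03185432357017966))
scene 57 (array([0.52227906, 0.25650305]), np.float64(0.031614573637777))
top 53 (array([0.52046019, 0.25547446]), np.float64(0.03167277589862587))
axis [ 0.82795336 -0.36862859 -0.42261826] [ 0.43084699 -0.4832393  -0.15961103] 6.2833
```

View pics/w2.png

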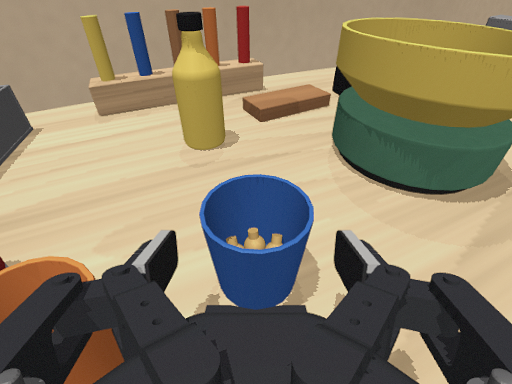

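The wrist view shows the cup at (257,240), still upright in its original place with the knobs inside, but just ahead of the fingertips. I'll go about 16 mm deeper and regrasp.

```bash
sed -i 's/CUP=np.array(.*,0\]);B/CUP=np.array([.5222,.2552,0]);B/' h.py
python3 - <<'E'
from h import *
f=np.array([np.cos(PSI),np.sin(PSI),0])
x=CUP+[0,0,.046]+.010*f
print(move_l(x,feed=.05,until_force=8)); s=sense();print((s["position"]-x).round(4),s["wrist_force"])
command_gripper(.05,45)
s=sense();print(s["time_s"],s["finger_gap"],s["gripper_force"])
np.save("ct.npy",s["tcp_rot"].T@(CUP-s["position"]));np.save("gp.npy",np.r_[s["position"],s["joint_pos"]])
move_l(s["position"]+[0,0,.06],feed=.1)
s=sense();print(s["time_s"],s["finger_gap"],s["gripper_force"],s["wrist_force"])
p,d=camera("wrist");cv2.imwrite("pics/w3.png",p[:,:,::-1])
E
```

```text
True
[-0.0058  0.0022  0.0057] [-1.86520531 -0.87266967  4.27220972]
6.8917 0.05726706197154766 43.93793262541294
7.6667 0.05766592365510031 45.62694076448679 [ 0.4911489   0.04438945 -1.54917476]
```

View pics/w3.png

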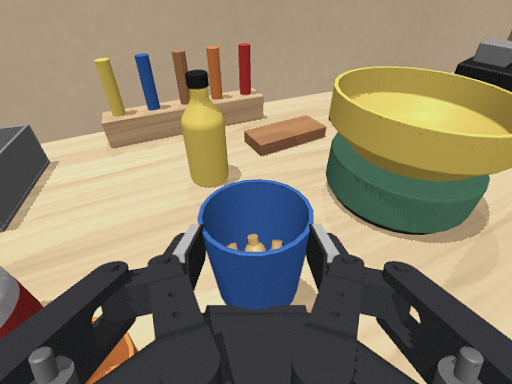

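The wrist view shows the cup held at (255,245), but still near the fingertips. Both stops came at TCP z ≈ 0.0515, so some part of the wrist is touching the bench at that height. I'll regrasp once more, staying at z = 0.058 and going further forward.

```bash
python3 - <<'E'
from h import *
f=np.array([np.cos(PSI),np.sin(PSI),0])
g=np.load("gp.npy")[:3]
print(move_l(g+[0,0,.0025],feed=.1)); 
command_gripper(.085)
x=np.r_[sense()["position"][:2],.058]; move_l(x,feed=.05); s=sense();print(s["wrist_force"])
x=CUP+[0,0,.058]+.016*f
print(move_l(x,feed=.06,until_force=12)); s=sense();print((s["position"]-x).round(4),s["wrist_force"])
command_gripper(.05,45)
s=sense();print(s["time_s"],s["finger_gap"],s["gripper_force"],s["wrist_force"])
np.save("ct.npy",s["tcp_rot"].T@(CUP-s["position"]));np.save("gp.npy",np.r_[s["position"],s["joint_pos"]])
move_l(s["position"]+[0,0,.06],feed=.1)
s=sense();print(s["time_s"],s["finger_gap"],s["gripper_force"],s["wrist_force"])
p,d=camera("wrist");cv2.imwrite("pics/w4.png",p[:,:,::-1])
W,ray,t=cloud("wrist",p,d,wristT(s));m=masks(p)["blue"];P=W[m]
z=np.percentile(P[:,2],97);Q=P[P[:,2]>z-.008];print("cup rim z",z,circ(Q),"exp",CUP, "tool-z offset of cup",np.load("ct.npy"))
E
```

```text
False
[-0.70748205  0.21225262  0.16451952]
False
[ 0.0004 -0.0007  0.    ] [-0.40914788  0.07732544  0.49073144]
9.7833 0.06551399582481293 48.52677833754569 [-2.97456044 -0.032913    4.29514353]
10.5417 0.06506304481725865 49.77495525497943 [-1.13108627  0.35376096 -2.92549294]
cup rim z 0.13123573165327124 (array([0.69821728, 0.318415  ]), np.float64(0.19551147107808403)) exp [0.5222 0.2552 0.    ] tool-z offset of cup [-0.0599242   0.00030435  0.00955598]
```

View pics/w4.png

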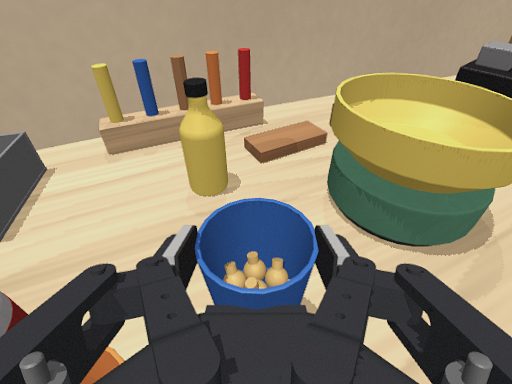

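The wrist view shows the cup at (257,250), now gripped across its full diameter (gap 65 mm) with the knobs inside. Next comes the pour.

```bash
cat >> h.py <<'E'
def pour2(psi,p,phi,m):
    R=Rt(psi,p,-1,phi);ct=np.load("ct.npy");a=R@A_T
    return np.array(m)-R@(ct+.07*A_T),R,np.degrees(np.arccos(a[2])),a
E
python3 - <<'E'
from h import *
s=sense();move_l(s["position"]+[0,0,.12],feed=.2)
m=BOWL+[.012,0,.26]
seq=[(20,0,.27),(15,60,.25),(12,100,.22),(10,125,.212),(10,150,.212)]
for p,phi,zm in seq:
    x,R,tl,a=pour2(d2(-40),d2(p),d2(phi),[m[0],m[1],zm])
    movep(x,R);s=sense();print(phi,round(tl),a.round(2),s["time_s"],s["joint_pos"].round(2),s["finger_gap"],s["wrist_force"].round(1))
sleep(.8);print(sense()["wrist_force"])
for phi in (140,155,140,155):
    x,R,tl,a=pour2(d2(-40),d2(8),d2(phi),[m[0],m[1],.212]);movep(x,R)
sleep(.4);s=sense();print(s["wrist_force"],s["time_s"])
p,d=camera("scene");cv2.imwrite("pics/s2.png",cv2.resize(p[100:330,150:450,::-1],(750,575)))
p2,d=camera("top");cv2.imwrite("pics/t2.png",p2[:,:,::-1])
E
```

```text
0 5 [-0.07  0.06  1.  ] 12.3583 [-0.4   0.35 -0.17  2.21  1.67  1.15  2.2 ] 0.06506233561243834 [ 0.  -0.6 -2.5]
60 57 [-0.73 -0.41  0.55] 13.4417 [-0.39  0.44 -0.2   2.23  1.75  1.27  1.03] 0.06520995629079174 [-0.5 -0.3 -3. ]
100 94 [-0.92 -0.4  -0.07] 14.2333 [-0.37  0.53 -0.23  2.25  1.81  1.37  0.23] 0.0651034860378448 [-0.1 -0.5 -2. ]
125 116 [-0.87 -0.24 -0.44] 14.7583 [-0.35  0.57 -0.26  2.25  1.84  1.43 -0.24] 0.06525770827244284 [ 1.   0.1 -1.5]
150 134 [-0.71  0.01 -0.7 ] 15.25 [-0.31  0.57 -0.3   2.25  1.85  1.45 -0.67] 0.06523303646369863 [-1.   0.7 -1.1]
[-0.43723935  0.18498249 -1.23499204]
[ 0.22183584 -0.06919241 -1.32022201] 17.7667
```

View pics/s2.png

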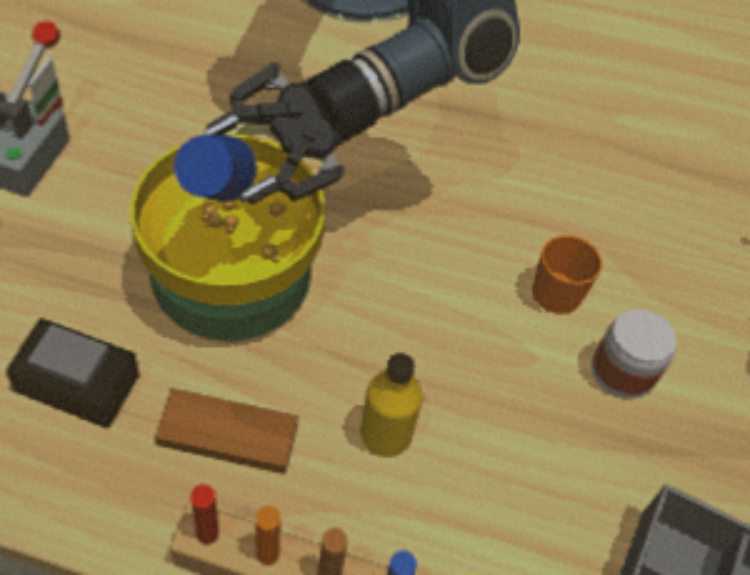

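The scene view shows the knobs in the bowl around (245,225) and none on the bench. The held weight dropped by about 1.5 N, which matches six knobs. I'll turn the cup upright, stand it back on its spot, then check the bowl.

```bash
python3 - <<'E'
from h import *
m=BOWL+[.012,0,0]
for p,phi,zm in [(12,100,.235),(18,40,.28)]:
    x,R,tl,a=pour2(d2(-40),d2(p),d2(phi),[m[0],m[1],zm]);movep(x,R)
g=np.load("gp.npy")[:3]
movep(g+[0,0,.18],RG)
move_l(g+[0,0,.012],feed=.15)
print(move_l(g-[0,0,.001],feed=.03,until_force=4));print(sense()["position"]-g,sense()["wrist_force"])
command_gripper(.085)
s=sense();print(s["time_s"])
f=np.array([np.cos(PSI),np.sin(PSI),0])
move_l(s["position"]+[0,0,.15],feed=.15)
s=sense();print(s["time_s"],s["joint_pos"].round(2))
p,d=camera("top");cv2.imwrite("pics/t3.png",cv2.resize(p[120:280,170:420,::-1],(800,512)))
W,ray,t=cloud("top",p,d);mm=masks(p)["blue"];P=W[mm];Q=P[(abs(P[:,2]-.07)<.006)&(np.hypot(*(P[:,:2]-CUP[:2]).T)<.07)]
print(len(Q),circ(Q),Q[:,2].mean())
E
```

```text
True
[ 1.83733522e-04  4.82945317e-06 -1.28940988e-04] [-1.12964603 -0.50388525  3.71822874]
23.0667
24.2167 [-0.73  0.44 -0.36  2.19  1.5   1.28  2.15]
55 (array([0.51773651, 0.25670101]), np.float64(0.03155367437959838)) 0.06869243057111594
```

View pics/t3.png

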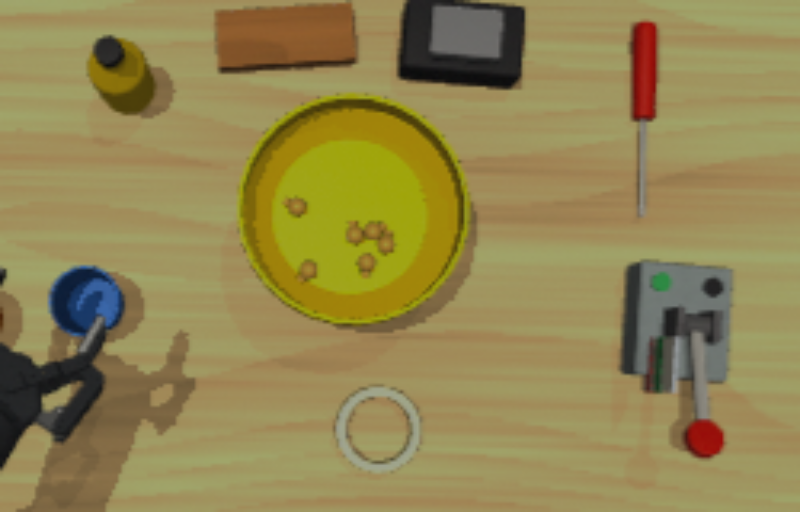

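The top view shows all six knobs in the bowl, at about (296,207), (355,234), (374,230), (386,243), (366,262) and (307,270). The empty cup stands at (87,300) and the tape, screwdriver and other things have not moved. Now the lever.

```bash
python3 - <<'E'
from h import *
command_gripper(0.0)
q0=sense()["joint_pos"]
best=None
def down(yaw): 
    y=np.array([np.cos(yaw),np.sin(yaw),0]);z=np.array([0,0,-1.]);return np.c_[np.cross(y,z),y,z]
PAD=np.array([.404,-.3078,0])
for yaw in np.deg2rad([-93.5,-3.5,86.5,176.5]):
    q=inverse_kinematics(PAD+[0,0,.22],down(yaw))
    if q is not None:
        print(np.degrees(yaw),q.round(2))
        c=abs(q-[.65,.4,0,2.,0,.7,0]).sum()
        if best is None or c<best[0]: best=(c,yaw)
R=down(best[1]);np.save("Rl.npy",R);print(best)
s=sense();move_l(s["position"]+[-.03,0,.1],feed=.2)
movep([.48,.0,.36],R);print(sense()["joint_pos"].round(2))
movep(PAD+[0,0,.22],R);s=sense();print(s["joint_pos"].round(2),s["time_s"],s["finger_gap"],s["position"])
print(move_l(PAD+[0,0,.14],feed=.03,until_force=2.));s=sense();print(s["position"],s["wrist_force"],s["time_s"])
E
```

```text
-93.5 [-0.33  0.33  1.13  1.96 -0.34  1.06 -0.69]
-3.5 [ 0.28  0.19  0.33  1.94 -0.07  1.02  0.59]
86.5 [-0.04  0.22  0.72  1.95 -0.17  1.03  2.27]
176.5 [-0.33  0.33  1.13  1.96 -0.34  1.06 -2.26]
(np.float64(1.9485811270792046), np.float64(-0.061086523819801536))
[-1.14  0.01  1.09  1.81 -0.01  1.32 -0.11]
[-0.41  0.41  1.28  1.97 -0.45  1.1   1.  ] 29.15 -0.00012670509269054032 [ 0.40509779 -0.30691693  0.22006826]
False
[ 0.4040473  -0.30783912  0.14006983] [0.4205957  0.4908405  0.43713825] 31.9667
```

No contact at tip z ≈ 0.115. I've used all my picture views, so I'll measure the pad numerically from here.

```bash
python3 - <<'E'
from h import *
for n,(a,b,e,g) in dict(scene=(90,140,140,200),top=(235,280,365,415)).items():
    p,d=camera(n);W,ray,t=cloud(n,p,d);m=masks(p)["red"];k=np.zeros_like(m);k[a:b,e:g]=m[a:b,e:g]
    P=W[k];print(n,len(P),P.mean(0) if len(P) else None, P.min(0) if len(P) else None,P.max(0) if len(P) else None)
    D=W[(W[...,2]>.09)&(np.hypot(W[...,0]-.404,W[...,1]+.308)<.06)]
    if len(D):print("  pts",len(D),D.min(0).round(3),D.max(0).round(3))
s=sense();p,d=camera("wrist");W,ray,t=cloud("wrist",p,d,wristT(s));m=masks(p)["red"]&(np.hypot(W[...,0]-.404,W[...,1]+.308)<.08)
P=W[m];print("wrist",len(P),P.mean(0) if len(P) else None,P.min(0) if len(P) else 0,P.max(0) if len(P) else 0)
v,u=np.nonzero(masks(p)["red"]);print(len(u),u.mean(),v.mean(),s["tcp_rot"].round(2).tolist())
E
```

```text
scene 57 [ 0.4389628  -0.28678825  0.15948119] [ 0.39875421 -0.32185675  0.12203608] [1.21862832 0.26070324 0.9549461 ]
  pts 3064 [ 0.346 -0.355  0.093] [ 0.464 -0.251  0.499]
top 49 [ 0.41293777 -0.30269617  0.13048996] [ 0.39871864 -0.31918543  0.12312976] [ 0.42386233 -0.29254815  0.16578166]
  pts 2921 [ 0.351 -0.353  0.09 ] [ 0.463 -0.248  0.55 ]
wrist 1187 [ 0.41490662 -0.30192702  0.1252099 ] [ 0.39314383 -0.32089035  0.0528181 ] [ 0.48020286 -0.24205108  0.29546512]
1214 268.67462932454697 209.42833607907744 [[0.06, 1.0, 0.0], [1.0, -0.06, -0.0], [-0.0, 0.0, -1.0]]
```

```bash
python3 - <<'E'
from h import *
def pad():
    o=[]
    for n,(a,b,e,g) in dict(scene=(90,140,140,200),top=(235,280,365,415)).items():
        p,d=camera(n);W,ray,t=cloud(n,p,d);m=masks(p)["red"];k=np.zeros_like(m);k[a:b,e:g]=m[a:b,e:g]
        o.append((k.sum(),np.median(W[k],0).round(4).tolist()))
    s=sense();p,d=camera("wrist");W,ray,t=cloud("wrist",p,d,wristT(s));m=masks(p)["red"]&(np.hypot(W[...,0]-.404,W[...,1]+.308)<.05)&(W[...,2]<.15)
    o.append((m.sum(),np.median(W[m],0).round(4).tolist(),np.percentile(W[m],[2,98],0).round(3).tolist()))
    return o
print(pad())
s=sense();x=s["position"].copy()
x[2]=.128;print(move_l(x,feed=.02,until_force=2.));s=sense();print(s["position"],s["wrist_force"],s["finger_gap"],s["time_s"])
print(pad())
E
```

```text
[(np.int64(56), [0.4117, -0.3062, 0.1305]), (np.int64(50), [0.4151, -0.3017, 0.1297]), (np.int64(1103), [0.4124, -0.3027, 0.1293], [[0.395, -0.317, 0.122], [0.426, -0.295, 0.135]])]
False
[ 0.40400518 -0.30788864  0.1280186 ] [-0.39541505 -0.34117361 -0.18308979] -0.00017771383821900825 33.0167
[(np.int64(48), [0.4113, -0.306, 0.1306]), (np.int64(38), [0.4178, -0.3009, 0.1283]), (np.int64(956), [0.4136, -0.3005, 0.1286], [[0.395, -0.317, 0.121], [0.426, -0.295, 0.134]])]
```

```bash
python3 - <<'E'
from h import *
for n in ("scene","top","wrist"):
    s=sense();p,d=camera(n);W,ray,t=cloud(n,p,d,wristT(s) if n=="wrist" else None)
    k=(np.hypot(W[...,0]-.404,W[...,1]+.308)<.05)&(W[...,2]<.2)&(W[...,2]>.1)
    red=masks(p)["red"]
    for zl in np.arange(.11,.2,.01):
        q=k&(abs(W[...,2]-zl)<.005)
        for nm,mm in (("red",q&red),("oth",q&~red)):
            if mm.sum()>2: 
                P=W[mm];print(n,nm,round(zl,3),mm.sum(),P.min(0)[:2].round(3),P.max(0)[:2].round(3),p[mm].mean(0).round())
E
```

```text
scene oth 0.11 22 [ 0.416 -0.319] [ 0.453 -0.3  ] [117. 110.  94.]
scene oth 0.12 42 [ 0.4   -0.318] [ 0.446 -0.293] [110.  95.  80.]
scene red 0.13 48 [ 0.402 -0.322] [ 0.425 -0.293] [117.  34.  23.]
scene oth 0.13 16 [ 0.397 -0.326] [ 0.426 -0.297] [119.  68.  45.]
scene oth 0.14 6 [ 0.401 -0.308] [ 0.411 -0.297] [80. 52. 45.]
scene oth 0.15 14 [ 0.399 -0.311] [ 0.419 -0.295] [62. 51. 41.]
scene oth 0.16 26 [ 0.394 -0.313] [ 0.42  -0.294] [51. 47. 37.]
scene oth 0.17 19 [ 0.393 -0.312] [ 0.42  -0.293] [54. 48. 38.]
scene oth 0.18 14 [ 0.392 -0.302] [ 0.422 -0.293] [47. 43. 33.]
scene oth 0.19 51 [ 0.373 -0.318] [ 0.436 -0.292] [49. 43. 29.]
top oth 0.11 18 [ 0.432 -0.316] [ 0.452 -0.306] [113. 107.  95.]
top red 0.12 7 [ 0.418 -0.32 ] [ 0.424 -0.306] [104.  25.  21.]
top oth 0.12 41 [ 0.395 -0.316] [ 0.449 -0.292] [106.  94.  82.]
top red 0.13 27 [ 0.401 -0.319] [ 0.421 -0.295] [117.  17.  12.]
top oth 0.13 11 [ 0.393 -0.303] [ 0.415 -0.292] [73. 27. 20.]
top oth 0.15 7 [ 0.392 -0.3  ] [ 0.416 -0.294] [57. 27. 24.]
top oth 0.16 15 [ 0.393 -0.3  ] [ 0.417 -0.294] [37. 31. 30.]
top o
[... 270 characters left out ...]
4 -0.32 ] [ 0.427 -0.294] [103.  24.  22.]
wrist oth 0.12 525 [ 0.393 -0.319] [ 0.45  -0.294] [155. 149. 142.]
wrist red 0.13 850 [ 0.393 -0.32 ] [ 0.427 -0.294] [146.  40.  37.]
wrist oth 0.13 34 [ 0.394 -0.321] [ 0.427 -0.298] [108.  49.  44.]
wrist red 0.14 3 [ 0.402 -0.3  ] [ 0.403 -0.3  ] [140.  41.  39.]
wrist oth 0.14 6 [ 0.398 -0.306] [ 0.407 -0.297] [70. 48. 46.]
wrist oth 0.15 291 [ 0.393 -0.302] [ 0.42  -0.296] [52. 51. 51.]
wrist oth 0.16 443 [ 0.393 -0.303] [ 0.42  -0.296] [48. 48. 48.]
wrist oth 0.17 405 [ 0.393 -0.303] [ 0.42  -0.296] [54. 54. 53.]
wrist oth 0.18 741 [ 0.385 -0.319] [ 0.428 -0.294] [46. 45. 45.]
wrist oth 0.19 2429 [ 0.369 -0.319] [ 0.443 -0.292] [29. 29. 29.]
```

Both fixed cameras put the fingertips at z ≈ 0.145 with the TCP at 0.128, so the shut fingers reach less far than stated and the pad is not touched yet. I'll keep descending until contact.

```bash
python3 - <<'E'
from h import *
x=np.array([.401,-.3068,.125]);move_l(x,feed=.03)
x[2]=.085;print(move_l(x,feed=.02,until_force=2.));s=sense();print(s["position"],s["wrist_force"],s["finger_gap"],s["time_s"])
E
```

```text
True
[ 0.40095991 -0.30685448  0.12332286] [-0.73973596 -0.08726163  3.00437474] -8.54884777216734e-05 34.0583
```

```bash
cat >> h.py <<'E'
def lever():
    o=[]
    for n in ("wrist","top","scene"):
        s=sense();p,d=camera(n);W,ray,t=cloud(n,p,d,wristT(s) if n=="wrist" else None)
        m=masks(p)["red"]&(np.hypot(W[...,0]-.405,W[...,1]+.307)<.03)&(W[...,2]<.15)&(W[...,2]>.06)
        if m.sum()>5: P=W[m];o.append((n,m.sum(),np.median(P,0).round(4).tolist(),np.percentile(P,[3,97],0).round(3).tolist()))
    return o
E
python3 - <<'E'
from h import *
for z in (.112,.102,.092):
    print(move_l([.401,-.3068,z],feed=.03));s=sense();print(s["position"].round(4),s["wrist_force"].round(2),s["time_s"])
for o in lever(): print(o)
E
```

```text
False
[ 0.4008 -0.3068  0.1119] [-2.14  0.64  3.32] 34.575
False
[ 0.4009 -0.3069  0.1019] [-2.14 -0.26  3.81] 35.0583
False
[ 0.4007 -0.3069  0.092 ] [-3.33 -0.32  4.22] 35.5417
('wrist', np.int64(664), [0.4068, -0.2976, 0.1022], [[0.391, -0.31, 0.093], [0.419, -0.294, 0.105]])
('top', np.int64(16), [0.4107, -0.2978, 0.1017], [[0.396, -0.311, 0.098], [0.417, -0.293, 0.109]])
('scene', np.int64(26), [0.4101, -0.3051, 0.1029], [[0.402, -0.318, 0.099], [0.417, -0.294, 0.108]])
```

```bash
python3 - <<'E'
from h import *
print(move_l([.401,-.3068,.0828],feed=.02));sleep(.7);s=sense();print(s["position"].round(4),s["wrist_force"].round(2),s["time_s"])
for o in lever(): print(o)
p,d=camera("scene");W,ray,t=cloud("scene",p,d);k=(abs(W[...,1]+.31)<.02)&(W[...,0]>.425)&(W[...,0]<.47)&(W[...,2]>.065)&(W[...,2]<.12)
P=W[k&(abs(W[...,1]+.311)<.008)];print(len(P),np.polyfit(P[:,0],P[:,2],1))
p,d=camera("top");W,ray,t=cloud("top",p,d);m=masks(p)["blue"];P=W[m];Q=P[(abs(P[:,2]-.07)<.006)&(np.hypot(*(P[:,:2]-CUP[:2]).T)<.07)];print("cup",circ(Q))
E
```

```text
False
[ 0.4007 -0.3068  0.0829] [-3.38 -0.02  5.49] 37.0
('wrist', np.int64(622), [0.4055, -0.2973, 0.0937], [[0.39, -0.307, 0.084], [0.419, -0.294, 0.096]])
('top', np.int64(10), [0.4089, -0.2975, 0.0938], [[0.391, -0.308, 0.092], [0.416, -0.293, 0.097]])
('scene', np.int64(13), [0.4084, -0.2983, 0.0949], [[0.402, -0.319, 0.087], [0.414, -0.294, 0.097]])
19 [-0.00277547  0.09250733]
cup (array([0.51767875, 0.25677002]), np.float64(0.03157353066389843))
```

The pad top is at 94 mm, the lever slope is about 0 (level), the push is about 5.5 N, and the cup has not moved. Handing in.

```bash
python3 -c "
from rig import *
print(finish_job())"
```

```text
the job is handed in; nothing more can be done
None
```

I handed the job in at about 37 s: all six knobs are in the yellow bowl, the empty blue cup stands upright on the bench, and the gripper is holding the lever level with about 5.5 N; the judge's verdict was not returned.

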